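Find the dowel that fits the crate hole

ROBOT

A 6-joint arm with a two-finger parallel gripper is mounted at the origin on the work surface. World frame = base frame: x ahead of the robot, y to its left, z up, the work surface at z = 0. Lengths are in m, angles in rad, forces in N, time in s.
With the tool pointing down it reaches from about 0.325 to 0.75 m from the base axis. Payload 7.6 kg.
Tool frame: the origin (TCP) lies midway between the tips of the shut fingers; the grasp point (between the pads) lies behind it (robot.grasp_offset is the z of the grasp point in the tool frame, in m); z points along the fingers, y is the direction in which the jaws open and shut (so a half turn about z gives the same grasp; the last joint's range is limited). The gripper opens to 85 mm and grips with 20 to 120 N. Pads are 22 mm wide; open, the fingers measure 114 mm over their backs; the gripper's body (76 mm by 85 mm) begins 54 mm behind the grasp point. The pads swing forward as they close: fully open they stand 13 mm farther back than shut.
Start: joints at [-1.369, 0.052, 1.401, -0, 1.689, -0.07], TCP at [0.141, -0.506, 0.231] pointing down, gripper open.
Joint ranges: [-2.9, 2.9], [-0.91, 2.17], [0.12, 2.37], [-1.06, 4.2], [0.26, 2.73], [-2.93, 2.93]. Speed limits (rad/s): [2.57, 2.57, 3.01, 3.14, 3.14, 3.14].

INTERFACE

Orientations are given as a unit quaternion [w, x, y, z].
In Python, from workcell import robot gives the robot as it stands.
- The arm moves only by the tool jog_arm, never from a script. Its argument "motion" is a list that holds one entry, the list of rows, each a list of 4 numbers: the shift along the tool's x, y, z in mm, then the turn about the tool's z in degrees. A call has exactly 8 rows; each row shifts and turns the commanded pose from where the row before left it, along the tool's axes as they then stand; what a row does not reach is not made up. A row lasts 1/12 s, in which the tool goes at most 41.7 mm and 7.16 degrees, less where a joint would pass 70% of its speed; a pose out of reach is approached as far as the arm can. A call is refused whole if a number of a shift passes 41.7 or a number of a turn 7.16, either way. A call with a gripper value outside its range is refused whole. "grip" is the gripper command: -1 is shut, 1 is fully open, values between are in proportion, set as the call begins (left out, the last holds). The fingers move at their own pace and stop on an object; "newtons" is the grip in N (left out, the last holds). Time passes only in rows, so rows that do not move let the fingers close, or fill a call up. It gives the time, the measured TCP pose, the force and the opening at its end, in the units of the state.
- robot.get_state(): the state, without advancing time (a new reading comes with each control period).
- robot.grab_frame(name): name is "scene" or "top"; returns a dict with "color" (420x560x3 uint8, red, green, blue), "range_z" (420x560 float32, m along the optical axis (not along the pixel's ray), 0 where there is no reading), "mtx" (3x3 intrinsics, pixels), "D" ([k1, k2, p1, p2, k3] as OpenCV has them; the pictures are not rectified), "origin" and "rotation" of the camera in the world. Camera axes: x right, y up, looking along -z (the intrinsics and any distortion apply to the point x, -y, -z); pixel columns grow to the right and rows downward; lengths in m; the calibration is good to about 2 mm. A picture is of the moment at which its call begins.
- robot.hand_in(): hands the job in, once; it reports no verdict.
The state is a dict: "t": time; "joint_positions": joint angles; "joint_velocities": joint speeds; "effort": joint torques, N m; "tool_pos": TCP position; "tcp_rot": TCP orientation; "force": force on the tool from outside, world axes, zero at the start; "moment": the same for the moment, N m; "grip_width": finger opening in m.
Only numpy, scipy, OpenCV 4.12 (cv2) and the standard library are available. Lean on these libraries where they do the work, as an engineer would, in place of code of your own. Each camera call takes 0.05 s, during which the arm holds its last target. There are 200 camera calls.

TASK

Three wooden dowels stand in the low tray; find the thickest one that goes through the middle hole of the sloping gauge board, trying them from the thickest down. Hold the thickest square on to the middle hole and press it lightly against the rim for a moment without forcing it, then stand it back upright in the tray and let go; then push the next thickest straight through the same hole so that it drops right through and lies in the catch crate below. Leave the thinnest dowel standing where it is and do not disturb the other things on the table.

Things in the scene. Friction and masses are not known exactly. Their poses are not given: they have to be found in the camera images.
- dowel_a_center (a point): centre (60 mm above its foot) of the thickest dowel: plain wooden cylinder, 37 mm diameter, 120 mm long, about 90 g, standing upright and loose in the tray; its z axis runs along the dowel, foot to top. Any dowel may stand in any of the three places. It is too thick for the middle hole
- dowel_a_foot (a point): centre of the foot (flat lower end, edge slightly chamfered) of the thickest dowel
- dowel_b_center (a point): centre (60 mm above its foot) of the middle dowel: plain wooden cylinder, 28 mm diameter, 120 mm long, about 50 g, standing in the tray; z axis along it, foot to top. It passes the middle hole
- dowel_b_foot (a point): centre of the foot (flat lower end, edge slightly chamfered) of the middle dowel
- dowel_c_center (a point): centre of the thinnest dowel: 21 mm diameter, 120 mm long, standing in the tray; stays where it is
- tray: low open plywood tray, fixed, 150 mm (its x) by 270 mm (its y), walls 24 mm high and 7 mm thick; origin at the centre of its underside, inner floor about 7 mm above that. The dowels stand in a row along its y, about 85 mm apart and up to 10 mm off its centre line; a wooden offcut and a flat pencil lie in it too
- gauge: the gauge, fixed: an open catch crate, walls 45 mm high, floor 8 mm thick, and above it on four corner posts the sloping plywood board. Origin on the table under the board's centre; z up; x points from the board's low edge to its high edge (away from the robot, give or take its yaw); the crate reaches from x = -70 to +190 mm, y = -100 to +100 mm
- hole (a point): centre of the mouth (upper face) of the middle, 32 mm hole, through a 12 mm board, about 155 mm up. Board 140 mm (slope, x) x 200 mm (y), tilted 30 deg up and away from the robot. Frame tilted with it: z = hole axis, out of the upper face; y along the holes: 42 mm hole at y -62 mm, 24 mm hole at +58 mm, both unused. Dowels go in along -z; let go half-way, the fitting one slides through by itself
- wedge: small plain wooden offcut 22 x 50 x 18 mm lying in the tray, bystander
- pencil: flat red carpenter's pencil 120 mm long lying in the tray, bystander
- screwdriver: screwdriver 180 mm long lying on the table between tray and gauge, bystander
- jar: amber jar with white cap, 66 mm wide, 90 mm tall, on the table beyond the screwdriver, bystander
Not all that is in view belongs to the job. What is shaped like the part that bears dowel_a_center but blue or purple is not meant.

How it is judged:
On the way, in this order (a step that is already met when the one before it is completed fails the run):
1. the thickest dowel is held square on the middle hole and pressed lightly on its rim (foot within 10 mm of the hole's axis, within 0.15 rad of square) (x of dowel_a_foot in the frame of hole between -0.01 and 0.01 m and y of dowel_a_foot in the frame of hole between -0.01 and 0.01 m and z of dowel_a_foot in the frame of hole between -0.008 and 0.01 m and angle between the z axis of dowel_a_center and the z axis of hole, either way round below 0.15 rad and contact force between dowel_a and gauge above 0.8 N), for 0.2 s.
2. the thickest dowel stands upright in the tray again, let go (angle between dowel_a_center's own z axis and vertical below 0.12 rad and x of dowel_a_center in the frame of tray between -0.07 and 0.07 m and y of dowel_a_center in the frame of tray between -0.13 and 0.13 m and z of dowel_a_center in the frame of tray between 0.058 and 0.076 m and contact force between dowel_a and the fingers below 0.1 N and linear speed of dowel_a below 0.02 m/s), for 0.2 s.
3. the middle dowel is at least 25 mm into the middle hole, square to the board (x of dowel_b_foot in the frame of hole between -0.012 and 0.012 m and y of dowel_b_foot in the frame of hole between -0.012 and 0.012 m and z of dowel_b_foot in the frame of hole between -0.14 and -0.025 m and angle between the z axis of dowel_b_center and the z axis of hole, either way round below 0.15 rad), for 0.1 s.
At the end, for the whole second after the job is handed in: The middle dowel lies at rest in the catch crate, wholly below the board (its centre inside the crate and less than 60 mm up, more than 50 degrees off vertical); the thickest and the thinnest dowel stand upright (within 7 degrees) on the tray's floor (angle between each of dowel_a_center, dowel_c_center's own z axis and vertical below 0.12 rad and x of dowel_a_center in the frame of tray between -0.07 and 0.07 m and y of dowel_a_center in the frame of tray between -0.13 and 0.13 m and z of dowel_a_center in the frame of tray between 0.058 and 0.076 m and x of dowel_c_center in the frame of tray between -0.07 and 0.07 m and y of dowel_c_center in the frame of tray between -0.13 and 0.13 m and z of dowel_c_center in the frame of tray between 0.058 and 0.076 m and x of dowel_b_center in the frame of gauge between -0.07 and 0.19 m and y of dowel_b_center in the frame of gauge between -0.1 and 0.1 m and z of dowel_b_center in the frame of gauge below 0.06 m and angle between dowel_b_center's own z axis and vertical above 0.9 rad and linear speed of dowel_b below 0.03 m/s and linear speed of dowel_a below 0.02 m/s); the robot touches nothing.
It fails at once if the thickest dowel is forced: more than 50 N against the gauge (contact force between dowel_a and gauge above 50 N).
It fails at once if the thinnest dowel is moved by more than 30 mm (distance of dowel_c_center from where it was at the start of the episode above 0.03 m).
It fails at once if a bystander (wooden offcut, pencil, screwdriver, jar) is moved by more than 30 mm (distance of any of wedge, pencil, screwdriver, jar from where it was at the start of the episode above 0.03 m).
It also fails if it takes over 67 s, if anything falls off the work surface, if the arm or the gripper's body presses on something with over 40 N, if the wrist force passes 120 N, or if a joint passes its speed limit or range.

## Working session

There is one attempt and no reset: what is moved stays moved. The work goes in short steps, Python scripts to look and compute and a tool call to move; the robot and the scene stay as the last step left them, time stands still between calls to the robot, and variables do not carry over. Pictures are saved under pics/ and viewed, about 8 in all and at most 12, crops included, and the job is handed in when it is done.

Besides the shell and the picture viewer there is one more tool, called after "Call:" by a JSON object that holds its "name" and its "arguments", one argument or row to a line. jog_arm: Moves the arm, as the interface text tells. Its arguments: {"type":"object","properties":{"motion":{"type":"array"},"grip":{"type":"number"},"newtons":{"type":"number"}},"required":["motion"]}

```bash
mkdir -p pics; ls -la; cat > h.py <<'E'
import numpy as np, cv2
from workcell import robot
def grab(n):
    f=robot.grab_frame(n); np.savez(f'{n}.npz',**f); return f
def pts(f):
    # world points for every pixel from depth
    h,w=f['range_z'].shape; u,v=np.meshgrid(np.arange(w),np.arange(h))
    p=cv2.undistortPoints(np.stack([u,v],-1).reshape(-1,1,2).astype(np.float64),f['mtx'],f['D']).reshape(h,w,2)
    d=f['range_z'][...,None]
    c=np.concatenate([p[...,:1]*d,-p[...,1:]*d,-d],-1)
    return c@np.array(f['rotation']).T+np.array(f['origin'])
E
python3 - <<'E'
from h import *
s=robot.get_state(); print(s); print(robot.grasp_offset,[a for a in dir(robot) if a[0]!='_'])
for n in('scene','top'):
    f=grab(n); cv2.imwrite(f'pics/{n}0.png',f['color'][...,::-1]); print(n,f['origin'],f['rotation'],f['mtx'],f['D'])
E
```

```text
total 12
drwxr-xr-x  3 agent agent 4096 Dec  4 23:19 .
drwxr-xr-x 23 root  root  4096 Dec  4 23:19 ..
drwxr-xr-x  2 agent agent 4096 Dec  4 23:19 pics
{'t': 0.0, 'joint_positions': array([-1.36930934e+00,  5.28399581e-02,  1.40174949e+00,  3.49632593e-05,
        1.68860158e+00, -7.02858656e-02]), 'joint_velocities': array([-0.00054467,  0.00052404, -0.00134856,  0.00072062,  0.0020849 ,
       -0.0006041 ]), 'effort': array([ 9.13474705e-04, -3.81664574e+01, -3.60185838e+01, -7.05866887e-05,
        6.13609140e-03, -2.46095061e-05]), 'tool_pos': array([ 0.14090767, -0.50541734,  0.23045826]), 'tcp_rot': array([-7.98602286e-04,  9.90781044e-01,  1.35470599e-01, -3.50645130e-05]), 'force': array([0.09376401, 0.31792879, 0.41568755]), 'moment': array([-0.06190277, -0.00821101,  0.01436142]), 'grip_width': 0.08522923337561271}
-0.0187 ['MotionError', 'get_state', 'grab_frame', 'grasp_offset', 'hand_in']
scene [1.06988769 0.47993639 0.78537221] [0.33942202 0.13423571 0.36599966 0.85604773] [[426.16826381   0.         277.35841385]
 [  0.         426.16826381 207.7080369 ]
 [  0.           0.           1.        ]] [-0.05620029  0.          0.          0.          0.        ]
top [ 0.39760031 -0.03717858  1.0543477 ] [-0.68828792 -0.07046777  0.0721011   0.71839785] [[442.89537779   0.         280.14339498]
 [  0.         442.89537779 213.35620356]
 [  0.           0.           1.        ]] [-0.06998697  0.          0.          0.          0.        ]
```

View pics/scene0.png

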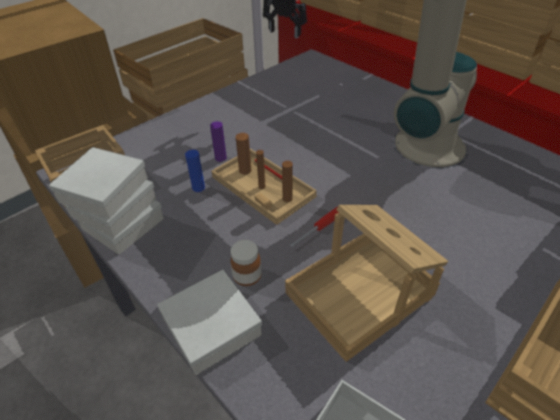

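View pics/top0.png

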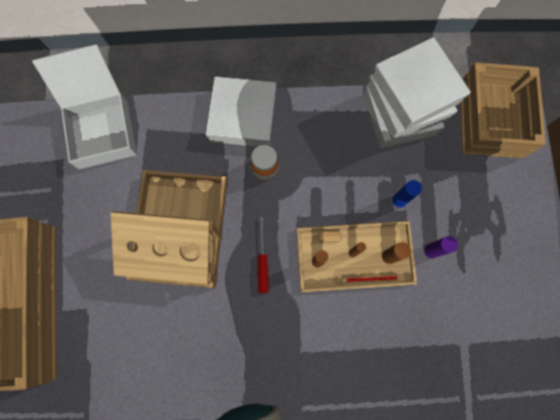

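```bash
cat > p.py <<'E'
import re
s=open('h.py').read()
s=s.replace("np.array(f['rotation']).T","Rot.from_quat(np.roll(f['rotation'],-1)).as_matrix().T").replace("import numpy as np, cv2","import numpy as np, cv2\nfrom scipy.spatial.transform import Rotation as Rot")
open('h.py','w').write(s)
E
python3 p.py; python3 - <<'E'
from h import *
P={};F={}
for n in('scene','top'):
    F[n]=dict(np.load(n+'.npz')); P[n]=pts(F[n])
f=F['top'];p=P['top']
# points of interest in top
for u,v in[(320,258),(358,250),(397,253),(406,194),(441,247),(332,237),(370,279),(262,275),(264,158),(160,249),(350,265),(150,225),(190,270),(250,330)]:
    print('top',(u,v),p[v,u].round(4),f['color'][v,u])
f=F['scene'];p=P['scene']
for u,v in[(243,137),(260,153),(287,165),(372,214),(395,233),(416,251),(390,220),(300,350)]:
    print('scene',(u,v),p[v,u].round(4),f['color'][v,u])
# board plane from both
for n in P:
    q=P[n].reshape(-1,3)
    c=q[(q[:,2]>.1)&(q[:,2]<.22)&(q[:,0]>.2)&(q[:,0]<.5)&(q[:,1]>.1)&(q[:,1]<.4)]
    rng=np.random.default_rng(0);best=0
    for _ in range(500):
        a=c[rng.choice(len(c),3,False)]
        m=np.cross(a[1]-a[0],a[2]-a[0]); l=np.linalg.norm(m)
        if l<1e-7: continue
        m/=l; k=abs((c-a[0])@m)<.003
        if k.sum()>best: best=k.sum();K=k
    c=c[K];o=c.mean(0);U,S,V=np.linalg.svd(c-o);m=V[2]*np.sign(V[2,2])
    print(n,len(c),'centroid',o,'normal',m,'tilt',np.degrees(np.arccos(m[2])),'yaw',np.degrees(np.arctan2(-m[1],-m[0])))
# dowels: cluster by height slices in tray region
for n in P:
    q=P[n].reshape(-1,3);col=F[n]['color'].reshape(-1,3).astype(int)
    k=(q[:,2]>.112)&(q[:,2]<.14)&(q[:,0]>.2)&(q[:,0]<.5)&(q[:,1]<-.02)&(q[:,1]>-.45)
    c=q[k];from scipy.cluster.hierarchy import fclusterdata
    L=fclusterdata(c[:,:2],.015,'distance')
    for l in np.unique(L):
        d=c[L==l]; print(n,len(d),d.mean(0).round(4),np.ptp(d,axis=0).round(4),col[k][L==l].mean(0).round())
E
```

```text
top (320, 258) [ 0.4884 -0.1229  0.1265] [113  70  38]
top (358, 250) [ 0.5015 -0.2036  0.1284] [93 56 31]
top (397, 253) [ 0.4913 -0.2854  0.1294] [121  76  41]
top (406, 194) [ 0.622  -0.3224  0.1122] [ 8 23 60]
top (441, 247) [ 0.501  -0.3854  0.1166] [50 20 74]
top (332, 237) [ 0.5465 -0.1634  0.0244] [188 151  99]
top (370, 279) [ 0.445  -0.2469  0.0158] [133  26  19]
top (262, 275) [0.4647 0.0038 0.0278] [113  15  13]
top (264, 158) [ 0.725  -0.0124  0.0913] [136 138 133]
top (160, 249) [0.5376 0.2466 0.0058] [182 152 106]
top (350, 265) [ 0.4805 -0.2041  0.0056] [170 141  97]
top (150, 225) [0.5641 0.2207 0.1788] [188 158 109]
top (190, 270) [0.4741 0.1488 0.1337] [191 161 112]
top (250, 330) [0.3409 0.0371 0.0031] [71 69 73]
scene (243, 137) [ 0.497  -0.2931  0.1254] [116  79  51]
scene (260, 153) [ 0.5155 -0.2017  0.1304] [100  69  46]
scene (287, 165) [ 0.4988 -0.1196  0.129 ] [109  77  50]
scene (372, 214) [0.4956 0.1389 0.142 ] [111  94  69]
scene (395, 233) [0.5075 0.2067 0.1446] [114  97  70]
scene (416, 251) [0.5199 0.2648 0.1479] [111  95  68]
scene (390, 220) [0.4754
[... 189 characters left out ...]
9.517278026418172 yaw -8.115288984964769
top 1879 centroid [0.47793843 0.20133952 0.13337696] normal [-0.50118863  0.0675081   0.86270076] tilt 30.378809367990378 yaw -7.671340868716226
scene 74 [ 0.4915 -0.1222  0.1251] [0.021  0.0311 0.0174] [98. 73. 56.]
scene 61 [ 0.4913 -0.2941  0.1262] [0.0199 0.0356 0.0184] [106.  79.  60.]
scene 16 [ 0.4958 -0.3962  0.1199] [0.0102 0.0252 0.0091] [ 87.  60. 110.]
top 72 [ 0.4953 -0.402   0.1193] [0.011  0.0344 0.0111] [ 78.  36. 115.]
top 126 [ 0.4893 -0.1265  0.1262] [0.0212 0.0272 0.0183] [113.  73.  42.]
top 171 [ 0.49   -0.296   0.1261] [0.0218 0.0366 0.0177] [114.  73.  41.]
top 9 [ 0.4989 -0.2096  0.1217] [0.0017 0.0102 0.016 ] [112.  77.  47.]
```

```bash
python3 - <<'E'
import cv2,numpy as np
a=cv2.imread('pics/scene0.png')[110:220,180:330]; b=cv2.imread('pics/top0.png')[215:300,290:460]; g=cv2.imread('pics/top0.png')[160:300,100:240]
r=lambda x:cv2.resize(x,(390,290),interpolation=cv2.INTER_CUBIC)
cv2.imwrite('pics/crop0.png',np.vstack([np.hstack([r(a),r(b)]),np.hstack([r(g),r(cv2.imread('pics/scene0.png')[190:360,280:450])])]))
E
```

```text
(no output)
```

View pics/crop0.png

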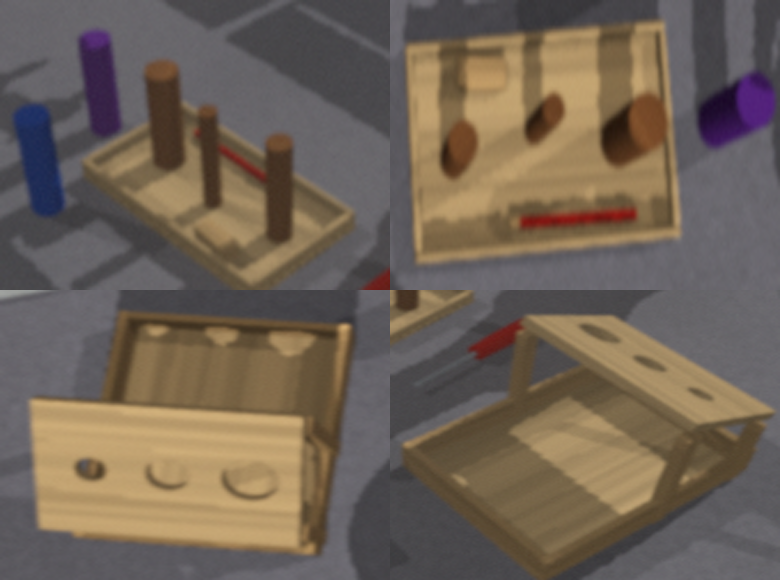

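```bash
cat > m.py <<'E'
from h import *
from scipy.optimize import least_squares
def load(): return {n:dict(np.load(n+'.npz')) for n in('scene','top')}
def dowel(F,c0,r,lo=.035,hi=.118):
    for n in F:
        q=pts(F[n]).reshape(-1,3); k=(np.hypot(*(q[:,:2]-c0).T)<r+.012)
        s=q[k&(q[:,2]>lo)&(q[:,2]<hi)]; t=q[k&(q[:,2]>.118)&(q[:,2]<.14)]
        e=least_squares(lambda c:np.hypot(*(s[:,:2]-c).T)-r,c0,loss='soft_l1',f_scale=.001)
        print(n,len(s),'axis',e.x.round(4),'rms',np.sqrt(np.mean(e.fun**2)).round(4),'top z',np.percentile(t[:,2],[50,80]).round(4) if len(t) else '')
def hole(F,nrm,o):
    x=np.array([1,0,0])-nrm*nrm[0]; 
    for n,f in F.items():
        h,w=f['range_z'].shape;u,v=np.meshgrid(np.arange(w),np.arange(h))
        p=pts(f); C=np.array(f['origin']); d=p-C
        t=((o-C)@nrm)/(d@nrm); X=C+d*t[...,None]         # ray hits plane
        below=((p-o)@nrm<-.008)
        for nm,y0,r in(('mid',0,.016),('42',-.062,.021),('24',.058,.012)):
            g=HOLE0+y0*YD
            m=below&(np.linalg.norm(X-g,axis=-1)<r*1.35)
            print(n,nm,m.sum(),X[m].mean(0).round(4) if m.any() else '')
E
python3 - <<'E'
import m; from m import *
F=load()
for c,r in(((.49,-.292),.0185),((.49,-.124),.014),((.505,-.205),.0105)): dowel(F,np.array(c),r)
n=np.array([-.5,.0695,.866]); n[:2]*=.5/np.hypot(*n[:2]); n/=np.linalg.norm(n)
yw=np.arctan2(-n[1],-n[0]); print('yaw',np.degrees(yw))
m.YD=np.array([-np.sin(yw),np.cos(yw),0]); m.HOLE0=np.array([.495,.205,.142])
for o in([.4788,.2045,.1334],):
    hole(F,n,np.array(o))
# board corners extent along plane axes
xs=np.array([np.cos(yw)*n[2],np.sin(yw)*n[2],.5])
for k in F:
    q=pts(F[k]).reshape(-1,3)-[.4788,.2045,.1334]
    q=q[(abs(q@n)<.004)&(np.linalg.norm(q,axis=1)<.16)]
    a=q@xs;b=q@m.YD
    s=abs(b)<.08
    # extents of dense part
    print(k,'x ext',np.percentile(a[s],[.5,99.5]).round(4),'y ext',np.percentile(b,[.5,99.5]).round(4))
# tray walls
q=np.vstack([pts(F['top']).reshape(-1,3)]);k=(q[:,2]>.018)&(q[:,2]<.03)&(q[:,0]>.36)&(q[:,0]<.62)&(q[:,1]<-.04)&(q[:,1]>-.38)
print(cv2.minAreaRect((q[k,:2]*1000).astype(np.float32)))
E
```

```text
scene 318 axis [ 0.4976 -0.2978] rms 0.0014 top z [0.1273 0.1285]
top 161 axis [ 0.4965 -0.2977] rms 0.0004 top z [0.127  0.1282]
scene 268 axis [ 0.4923 -0.1264] rms 0.0012 top z [0.1265 0.1282]
top 52 axis [ 0.4919 -0.1273] rms 0.0002 top z [0.1268 0.1283]
scene 186 axis [ 0.5093 -0.211 ] rms 0.0014 top z [0.127  0.1281]
top 72 axis [ 0.5085 -0.2102] rms 0.0003 top z [0.1269 0.1284]
yaw -7.913408325445026
scene mid 0 
scene 42 1 [0.5104 0.1481 0.1559]
scene 24 0 
top mid 25 [0.5101 0.2053 0.1512]
top 42 109 [0.5024 0.1437 0.1518]
top 24 0 
scene x ext [-0.0241  0.1167] y ext [-0.0892  0.1095]
top x ext [-0.0249  0.1146] y ext [-0.0919  0.1081]
((520.1751098632812, -216.962158203125), (189.95042419433594, 271.23773193359375), 1.8890089988708496)m.py:15: RuntimeWarning: divide by zero encountered in divide
  t=((o-C)@nrm)/(d@nrm); X=C+d*t[...,None]         # ray hits plane
m.py:15: RuntimeWarning: invalid value encountered in multiply
  t=((o-C)@nrm)/(d@nrm); X=C+d*t[...,None]         # ray hits plane
```

```bash
python3 - 2>/dev/null <<'E'
import m; from m import *
F=load()
th=np.radians(-7.9);n=np.array([-.5*np.cos(th),-.5*np.sin(th),.866]);yw=th
m.YD=np.array([-np.sin(yw),np.cos(yw),0]); o=np.array([.4788,.2045,.1334]); xs=np.array([np.cos(yw)*n[2],np.sin(yw)*n[2],.5])
m.HOLE0=o+.0455*xs+.0092*m.YD; print('ctr',m.HOLE0)
hole(F,n,o)
# edge-based: sample rectified board picture, 1px=0.5mm, from both views
out=[]
for k,f in F.items():
    a,b=np.meshgrid(np.arange(-80,80,.5),np.arange(-110,110,.5),indexing='ij')
    W=m.HOLE0+a[...,None]/1000*xs+b[...,None]/1000*m.YD
    R=Rot.from_quat(np.roll(f['rotation'],-1)).as_matrix()
    c=(W-f['origin'])@R; c=c*[1,-1,-1]
    uv,_=cv2.projectPoints(c.reshape(-1,1,3),np.zeros(3),np.zeros(3),f['mtx'],f['D'])
    uv=uv.reshape(*a.shape,2).astype(np.float32)
    out.append(cv2.remap(f['color'],uv[...,0],uv[...,1],cv2.INTER_CUBIC)[...,::-1])
im=np.hstack(out).copy()
for i in(0,1):
  for y,r in((0,16),(-62,21),(58,12)): cv2.circle(im,(int(220+2*y+440*i),160),2*r,(255,0,0),1)
cv2.imwrite('pics/board.png',im[::-1] if 0 else im)
E
```

```text
ctr [0.51909353 0.20819696 0.15615   ]
scene mid 20 [0.5292 0.2112 0.1617]
scene 42 40 [0.5201 0.1511 0.1612]
scene 24 5 [0.5367 0.266  0.1616]
top mid 145 [0.5192 0.2067 0.1563]
top 42 264 [0.5108 0.1444 0.1565]
top 24 75 [0.526  0.2632 0.1557]
```

```bash
python3 -c "
import cv2;i=cv2.imread('pics/board.png');print(i.shape);cv2.imwrite('pics/board2.png',cv2.resize(i,(800,int(i.shape[0]*800/i.shape[1]))))"
```

```text
(320, 880, 3)
```

View pics/board2.png

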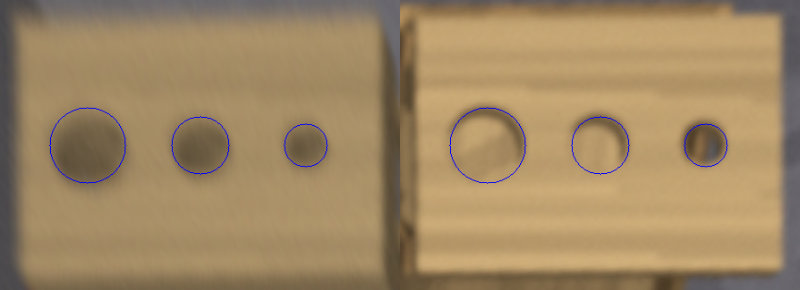

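Call:
{"name": "jog_arm", "arguments": {
  "motion": [
    [[34, -11, -6, 0], [34, -11, -6, 0], [34, -11, -6, 0], [34, -11, -6, 0], [34, -11, -6, 0], [34, -11, -6, 0], [34, -11, -6, 0], [34, -11, -6, 0]]
  ]
}}

```text
t: 0.77
tool_pos: [0.3805, -0.3466, 0.2793]
tcp_rot: [-0.0, 0.991, 0.135, -0.0]
force: [-0.1, -1.2, -0.4]
grip_width: 0.0853
```

Call:
{"name": "jog_arm", "arguments": {
  "motion": [
    [[34, -11, -6, 0], [34, -11, -6, 0], [34, -11, -6, 0], [34, -11, -6, 0], [34, -11, -6, 0], [34, -11, -6, 0], [34, -11, -6, 0], [34, -11, -6, 0]]
  ]
}}

```text
t: 1.43
tool_pos: [0.6189, -0.1888, 0.327]
tcp_rot: [-0.0, 0.991, 0.136, -0.0]
force: [0.9, -1.4, 0.5]
grip_width: 0.0855
```

Call:
{"name": "jog_arm", "arguments": {
  "motion": [
    [[34, -11, -6, 0], [34, -11, -6, 0], [34, -11, -6, 0], [34, -11, -6, 0], [0, 0, 0, 5.9], [0, 0, 0, 5.9], [0, 0, 0, 5.9], [0, 0, 0, 5.9]]
  ]
}}

```text
t: 2.1
tool_pos: [0.7263, -0.1162, 0.3466]
tcp_rot: [0.0, 0.997, -0.072, 0.0]
force: [-0.2, -0.1, 0.4]
grip_width: 0.0852
```

```bash
cat > st.py <<'E'
from h import *
s=robot.get_state();R=Rot.from_quat(np.roll(s['tcp_rot'],-1)).as_matrix()
z=R[:,2];print('t %.2f'%s['t'],'p',s['tool_pos'].round(4),'q',s['joint_positions'].round(3),'tilt %.2f az %.1f'%(np.degrees(np.arccos(-z[2])),np.degrees(np.arctan2(z[1],z[0]))),'xaz %.1f'%np.degrees(np.arctan2(R[1,0],R[0,0])),'F',s['force'].round(1),'w %.4f'%s['grip_width'])
E
python3 st.py
```

```text
t 2.10 p [ 0.7263 -0.1162  0.3466] q [-0.209  0.832  0.16   0.     2.149  1.507] tilt 0.05 az -9.8 xaz -8.3 F [-0.2 -0.1  0.4] w 0.0852
```

Call:
{"name": "jog_arm", "arguments": {
  "motion": [
    [[20, 0, 0, 0], [20, 0, 0, 0], [20, 0, 0, 0], [20, 0, 0, 0], [0, 0, 0, 0], [0, 0, 0, 0], [0, 0, 0, 0], [0, 0, 0, 0]]
  ]
}}

```text
t: 2.77
tool_pos: [0.7544, -0.1196, 0.3225]
tcp_rot: [0.002, 0.997, -0.07, 0.021]
force: [0.3, 0.7, 0.9]
grip_width: 0.0853
```

```bash
python3 st.py
```

```text
t 2.77 p [ 0.7544 -0.1196  0.3225] q [-2.060e-01  8.890e-01  1.220e-01  2.000e-03  2.088e+00  1.506e+00] tilt 2.45 az -9.3 xaz -8.0 F [0.3 0.7 0.9] w 0.0853
```

Call:
{"name": "jog_arm", "arguments": {
  "motion": [
    [[41, 0, 0, 0], [41, 0, 0, 0], [41, 0, 0, 0], [41, 0, 0, 0], [41, 0, 0, 0], [41, 0, 0, 0], [41, 0, 0, 0], [41, 0, 0, 0]]
  ]
}}

```text
t: 3.43
tool_pos: [0.8409, -0.1285, 0.2527]
tcp_rot: [0.01, 0.991, -0.07, 0.113]
force: [-0.7, 0.1, 0.1]
grip_width: 0.0852
```

```bash
python3 st.py
```

```text
t 3.43 p [ 0.8409 -0.1285  0.2527] q [-0.198  0.988  0.122  0.01   1.804  1.516] tilt 13.04 az -8.9 xaz -8.0 F [-0.7  0.1  0.1] w 0.0852
```

Call:
{"name": "jog_arm", "arguments": {
  "motion": [
    [[41, 0, 0, 0], [12, 0, 0, 0], [0, 0, -20, 0], [0, 0, -20, 0], [0, 0, -20, 0], [0, 0, -20, 0], [0, 0, 0, 0], [0, 0, 0, 0]]
  ]
}}

```text
t: 4.1
tool_pos: [0.8209, -0.1248, 0.3256]
tcp_rot: [0.011, 0.988, -0.069, 0.134]
force: [0.2, -0.6, -0.9]
grip_width: 0.0853
```

```bash
python3 st.py
```

```text
t 4.10 p [ 0.8209 -0.1248  0.3256] q [-0.199  0.898  0.121  0.012  1.851  1.517] tilt 15.51 az -8.9 xaz -8.0 F [ 0.2 -0.6 -0.9] w 0.0853
```

```bash
cat > go.py <<'E'
import sys
from h import *
# usage: go.py gx gy gz [back mm]: tool-frame shift to bring the grasp point there; and with standoff along tool z
s=robot.get_state();R=Rot.from_quat(np.roll(s['tcp_rot'],-1)).as_matrix()
g=s['tool_pos']+R[:,2]*robot.grasp_offset
a=list(map(float,sys.argv[1:4]));b=float(sys.argv[4]) if len(sys.argv)>4 else 0
d=1000*R.T@(np.array(a)-g);print('g now',g.round(4),'shift mm',d.round(1),'with standoff',(d-[0,0,b]).round(1))
E
python3 go.py .497 -.298 .095 110; python3 go.py .497 -.298 .25
```

```text
g now [ 0.816  -0.124   0.3436] shift mm [-347.6  216.   162.4] with standoff [-347.6  216.    52.4]
g now [ 0.816  -0.124   0.3436] shift mm [-306.1  216.6   13. ] with standoff [-306.1  216.6   13. ]
```

Call:
{"name": "jog_arm", "arguments": {
  "motion": [
    [[-29, 18, 4, 0], [-29, 18, 4, 0], [-29, 18, 4, 0], [-29, 18, 4, 0], [-29, 18, 4, 0], [-29, 18, 4, 0], [-29, 18, 4, 0], [-29, 18, 4, 0]]
  ]
}}

```text
t: 4.77
tool_pos: [0.6079, -0.2301, 0.2388]
tcp_rot: [0.011, 0.989, -0.069, 0.132]
force: [0.4, -0.8, 0.6]
grip_width: 0.0852
```

Call:
{"name": "jog_arm", "arguments": {
  "motion": [
    [[-29, 18, 4, 0], [-29, 18, 4, 0], [-29, 18, 4, 0], [-29, 18, 4, 0], [0, 0, 0, 0], [0, 0, 0, 0], [0, 0, 0, 0], [0, 0, 0, 0]]
  ]
}}

```text
t: 5.43
tool_pos: [0.4936, -0.2858, 0.1945]
tcp_rot: [0.012, 0.989, -0.069, 0.133]
force: [0.2, 0.1, -0.1]
grip_width: 0.0857
```

```bash
python3 st.py; python3 go.py .497 -.298 .095
```

```text
t 5.43 p [ 0.4936 -0.2858  0.1945] q [-0.652  0.006  1.541  0.129  1.36   1.046] tilt 15.32 az -8.9 xaz -7.9 F [ 0.2  0.1 -0.1] w 0.0857
g now [ 0.4887 -0.285   0.2125] shift mm [-21.4  11.2 116. ] with standoff [-21.4  11.2 116. ]
```

Call:
{"name": "jog_arm", "arguments": {
  "motion": [
    [[-10.7, 5.6, 0, 0], [-10.7, 5.6, 0, 0], [0, 0, 20, 0], [0, 0, 20, 0], [0, 0, 20, 0], [0, 0, 20, 0], [0, 0, 20, 0], [0, 0, 16, 0]]
  ]
}}

```text
t: 6.1
tool_pos: [0.4997, -0.2987, 0.074]
tcp_rot: [0.011, 0.989, -0.069, 0.131]
force: [-0.7, -0.2, -0.3]
grip_width: 0.0855
```

```bash
python3 st.py; python3 go.py .497 -.298 .095
```

```text
t 6.10 p [ 0.4997 -0.2987  0.074 ] q [-0.664  0.149  1.64   0.142  1.126  1.   ] tilt 15.14 az -8.7 xaz -8.0 F [-0.7 -0.2 -0.3] w 0.0855
g now [ 0.4949 -0.298   0.0921] shift mm [ 2.8 -0.3 -2.3] with standoff [ 2.8 -0.3 -2.3]
```

Good; correct by 3 mm in x and grip.

Call:
{"name": "jog_arm", "arguments": {
  "motion": [
    [[2.5, 0, -2, 0], [0, 0, 0, 0], [0, 0, 0, 0], [0, 0, 0, 0], [0, 0, 0, 0], [0, 0, 0, 0], [0, 0, 0, 0], [0, 0, 0, 0]]
  ],
  "grip": -1,
  "newtons": 40
}}

```text
t: 6.77
tool_pos: [0.503, -0.2996, 0.0803]
tcp_rot: [0.012, 0.989, -0.069, 0.133]
force: [-1.9, -0.1, 6.5]
grip_width: 0.0358
```

Call:
{"name": "jog_arm", "arguments": {
  "motion": [
    [[0, 0, 0, 0], [0, 0, 0, 0], [0, 0, -5, 0], [0, 0, -15, 0], [0, 0, -20, 0], [0, 0, -20, 0], [0, 0, -20, 0], [0, 0, -20, 0]]
  ]
}}

```text
t: 7.43
tool_pos: [0.4758, -0.2948, 0.1758]
tcp_rot: [0.011, 0.989, -0.069, 0.132]
force: [0.8, -0.7, -0.0]
grip_width: 0.0366
```

```bash
python3 st.py
```

```text
t 7.43 p [ 0.4758 -0.2948  0.1758] q [-0.688 -0.009  1.593  0.138  1.33   1.005] tilt 15.19 az -8.8 xaz -8.0 F [ 0.8 -0.7 -0. ] w 0.0366
```

Call:
{"name": "jog_arm", "arguments": {
  "motion": [
    [[7, 0, -25, 0], [7, 0, -25, 0], [7, 0, -25, 0], [7, 0, -25, 0], [-8, -37, -2, 0], [-8, -37, -2, 0], [-8, -37, -2, 0], [-8, -37, -2, 0]]
  ]
}}

```text
t: 8.1
tool_pos: [0.4644, -0.1422, 0.2774]
tcp_rot: [0.011, 0.989, -0.07, 0.132]
force: [0.3, 0.6, -0.6]
grip_width: 0.0363
```

Call:
{"name": "jog_arm", "arguments": {
  "motion": [
    [[-8, -37, -2, 0], [-8, -37, -2, 0], [-8, -37, -2, 0], [-8, -37, -2, 0], [-8, -37, -2, 0], [0, 0, 0, -7], [0, 0, 0, -7], [0, 0, 0, -7]]
  ]
}}

```text
t: 8.77
tool_pos: [0.4498, 0.0464, 0.2759]
tcp_rot: [0.035, 0.984, 0.116, 0.127]
force: [-0.0, -0.2, -0.9]
grip_width: 0.0367
```

Call:
{"name": "jog_arm", "arguments": {
  "motion": [
    [[0, 0, 0, -7], [0, 0, 0, -7], [0, 0, 0, -7], [0, 0, 0, -7], [0, 0, 0, -7], [0, 0, 0, -7], [0, 0, 0, -7], [0, 0, 0, -7]]
  ]
}}

```text
t: 9.43
tool_pos: [0.4499, 0.0453, 0.2759]
tcp_rot: [0.091, 0.815, 0.564, 0.096]
force: [-0.2, -0.8, -2.0]
grip_width: 0.0358
```

Call:
{"name": "jog_arm", "arguments": {
  "motion": [
    [[0, 0, 0, -7], [0, 0, 0, -7], [0, 0, 0, -7], [0, 0, 0, -7], [0, 0, 0, -7], [0, 0, 0, -7], [0, 0, 0, -7], [0, 0, 0, -7]]
  ]
}}

```text
t: 10.1
tool_pos: [0.4499, 0.0453, 0.2759]
tcp_rot: [0.125, 0.455, 0.881, 0.042]
force: [-0.1, -0.3, -0.9]
grip_width: 0.0362
```

Call:
{"name": "jog_arm", "arguments": {
  "motion": [
    [[0, 0, 0, -7], [0, 0, 0, -7], [0, 0, 0, -7], [0, 0, 0, -7], [0, 0, 0, -7], [0, 0, 0, -5], [0, 0, 0, 0], [0, 0, 0, 0]]
  ]
}}

```text
t: 10.77
tool_pos: [0.4501, 0.0453, 0.2759]
tcp_rot: [0.132, 0.131, 0.983, -0.003]
force: [0.0, 0.0, -0.7]
grip_width: 0.0363
```

```bash
cat > cyl.py <<'E'
import sys
from m import *
N=np.array([-.5*np.cos(np.radians(-7.9)),-.5*np.sin(np.radians(-7.9)),.866]); H=np.array([.519,.208,.156])
XS=np.cross(np.cross(N,[0,0,1.]),N)*-1; XS=np.array([np.cos(np.radians(-7.9))*.866,np.sin(np.radians(-7.9))*.866,.5]); YD=np.cross(N,XS)
def held(r,cap=None):
    """fit the held dowel (brown pixels near predicted axis) in the scene and top views"""
    s=robot.get_state();R=Rot.from_quat(np.roll(s['tcp_rot'],-1)).as_matrix()
    g=s['tool_pos']+R[:,2]*robot.grasp_offset
    S=[]
    for n in('scene','top'):
        f=grab(n);q=pts(f).reshape(-1,3);c=cv2.cvtColor(f['color'],cv2.COLOR_RGB2HSV).reshape(-1,3)
        d=q-g;t=-(d@N);k=(t>-.05)&(t<.12)&(np.linalg.norm(d+t[:,None]*N,axis=1)<r+.015)&(c[:,0]<18)&(c[:,1]>95)&(f['range_z'].ravel()>0)
        k&=((q-H)@N>.006)|(np.linalg.norm((q-H)@np.c_[XS,YD],axis=1)>.3)
        print(n,k.sum()); S.append(q[k])
    q=np.vstack(S)
    def res(p):
        a=np.array([p[2],p[3],1]);a/=np.linalg.norm(a);d=q-(g+[p[0],p[1],0])
        return np.linalg.norm(d-(d@a)[:,None]*a,axis=1)-r
    e=least_squares(res,[0,0,N[0]/N[2],N[1]/N[2]],loss='soft_l1',f_scale=.001)
    a=np.array([e.x[2],e.x[3],1]);a/=np.linalg.norm(a);o=g+[e.x[0],e.x[1],0]
    t=(q-g)@a; print('axis',a.round(3),'off-square deg %.2f'%np.degrees(np.arccos(a@N)),'axis at g off',e.x[:2].round(4),'rms %.4f'%np.sqrt(np.mean(e.fun**2)),'extent',np.percentile(t,[0.5,2,50,98,99.5]).round(4))
    foot=o+a*np.percentile(t,1); fl=foot-H
    print('foot (approx)',foot.round(4),'in hole frame x,y,z mm',(1000*np.array([fl@XS,fl@YD,fl@N])).round(1)); return a,o
if __name__=='__main__': held(float(sys.argv[1]))
E
python3 st.py; python3 cyl.py .0185; python3 -c "
import cv2;from m import *
F=load();a=F['scene']['color'][150:330,270:470,::-1];b=F['top']['color'][170:310,100:300,::-1]
cv2.imwrite('pics/held.png',np.hstack([cv2.resize(x,(400,360)) for x in(a,b)]))"
```

```text
t 10.77 p [0.4501 0.0453 0.2759] q [ 0.052 -0.37   1.708 -0.054  1.543 -1.26 ] tilt 15.21 az -8.9 xaz 164.6 F [ 0.   0.  -0.7] w 0.0363
scene 786
top 443
axis [-0.489  0.123  0.864] off-square deg 3.17 axis at g off [-0.0019  0.0001] rms 0.0017 extent [-0.0872 -0.0853 -0.0347  0.0275  0.0286]
foot (approx) [0.4857 0.0356 0.2192] in hole frame x,y,z mm [  23.5 -175.4   59.4]
```

View pics/held.png

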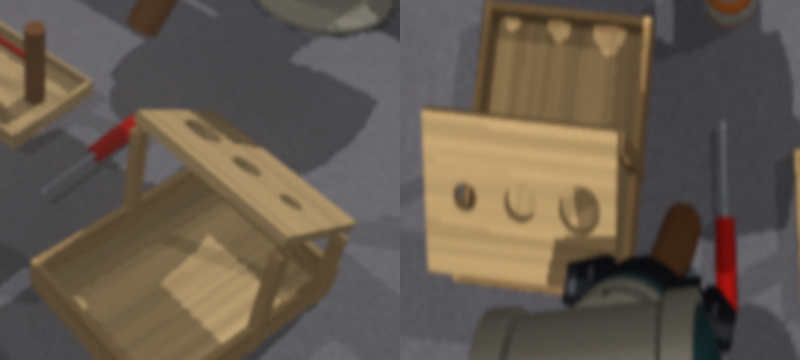

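Call:
{"name": "jog_arm", "arguments": {
  "motion": [
    [[0, 0, 0, -7.1], [0, 0, 0, 0], [0, 0, 0, 0], [0, 0, 0, 0], [0, 0, 0, 0], [0, 0, 0, 0], [0, 0, 0, 0], [0, 0, 0, 0]]
  ]
}}

```text
t: 11.53
tool_pos: [0.4503, 0.0454, 0.276]
tcp_rot: [0.132, 0.069, 0.989, -0.011]
force: [-1.3, 0.0, -1.1]
grip_width: 0.0362
```

```bash
python3 st.py; python3 go.py .456 .217 .268
```

```text
t 11.53 p [0.4503 0.0454 0.276 ] q [ 0.052 -0.369  1.708 -0.054  1.543 -1.386] tilt 15.22 az -8.8 xaz 172.1 F [-1.3  0.  -1.1] w 0.0362
g now [0.4454 0.0461 0.294 ] shift mm [ 19.4 170.8  20.9] with standoff [ 19.4 170.8  20.9]
```

Call:
{"name": "jog_arm", "arguments": {
  "motion": [
    [[3, 28, 3, 0], [3, 28, 3, 0], [3, 28, 3, 0], [3, 28, 4, 0], [3, 29, 4, 0], [4, 29, 4, 0], [0, 0, 0, 0], [0, 0, 0, 0]]
  ]
}}

```text
t: 12.2
tool_pos: [0.4607, 0.2165, 0.2492]
tcp_rot: [0.131, 0.067, 0.989, -0.012]
force: [-0.1, 0.3, -0.5]
grip_width: 0.0361
```

```bash
python3 st.py; python3 cyl.py .0185
```

```text
t 12.20 p [0.4607 0.2165 0.2492] q [ 0.449 -0.164  1.592 -0.149  1.495 -0.992] tilt 15.15 az -8.9 xaz 172.3 F [-0.1  0.3 -0.5] w 0.0361
scene 1110
top 531
axis [-0.498  0.079  0.864] off-square deg 0.71 axis at g off [-0.0014 -0.0008] rms 0.0020 extent [-0.088  -0.0857 -0.0305  0.0285  0.0294]
foot (approx) [0.4979 0.2096 0.1918] in hole frame x,y,z mm [-0.4 -1.3 41.6]
```

Call:
{"name": "jog_arm", "arguments": {
  "motion": [
    [[-2.0, 0.3, 7.5, 0], [-2.0, 0.3, 7.5, 0], [-2.0, 0.3, 7.5, 0], [-2.0, 0.3, 7.5, 0], [-0.5, 0, 2, 0], [-0.25, 0, 1, 0], [0, 0, 0, 0], [0, 0, 0, 0]]
  ]
}}

```text
t: 12.97
tool_pos: [0.4782, 0.2141, 0.2207]
tcp_rot: [0.132, 0.068, 0.989, -0.011]
force: [-0.9, -0.2, -1.4]
grip_width: 0.0361
```

Call:
{"name": "jog_arm", "arguments": {
  "motion": [
    [[-0.25, 0, 1, 0], [0, 0, 0, 0], [0, 0, 0, 0], [-0.25, 0, 1, 0], [0, 0, 0, 0], [0, 0, 0, 0], [0, 0, 0, 0], [0, 0, 0, 0]]
  ]
}}

```text
t: 13.63
tool_pos: [0.4792, 0.2139, 0.2187]
tcp_rot: [0.132, 0.068, 0.989, -0.011]
force: [-0.2, 0.5, -0.9]
grip_width: 0.0361
```

```bash
python3 st.py
```

```text
t 13.63 p [0.4792 0.2139 0.2187] q [ 0.427 -0.113  1.607 -0.146  1.425 -1.001] tilt 15.23 az -8.8 xaz 172.1 F [-0.2  0.5 -0.9] w 0.0361
```

Call:
{"name": "jog_arm", "arguments": {
  "motion": [
    [[-0.25, 0, 1, 0], [0, 0, 0, 0], [-0.25, 0, 1, 0], [0, 0, 0, 0], [-0.13, 0, 0.5, 0], [0, 0, 0, 0], [0, 0, 0, 0], [0, 0, 0, 0]]
  ]
}}

```text
t: 14.3
tool_pos: [0.4804, 0.2138, 0.2169]
tcp_rot: [0.132, 0.068, 0.989, -0.011]
force: [-5.3, -1.2, 5.3]
grip_width: 0.0361
```

Call:
{"name": "jog_arm", "arguments": {
  "motion": [
    [[-0.13, 0, 0.5, 0], [0, 0, 0, 0], [0, 0, 0, 0], [-0.13, 0, 0.5, 0], [0, 0, 0, 0], [0, 0, 0, 0], [0, 0, 0, 0], [0, 0, 0, 0]]
  ]
}}

```text
t: 14.97
tool_pos: [0.4806, 0.2138, 0.217]
tcp_rot: [0.132, 0.068, 0.989, -0.011]
force: [-9.7, -0.5, 10.4]
grip_width: 0.0362
```

```bash
python3 st.py
```

```text
t 14.97 p [0.4806 0.2138 0.217 ] q [ 0.425 -0.109  1.607 -0.146  1.421 -1.002] tilt 15.25 az -8.7 xaz 172.1 F [-9.7 -0.5 10.4] w 0.0362
```

```bash
python3 cyl.py .0185
```

```text
scene 1041
top 439
axis [-0.498  0.084  0.863] off-square deg 1.00 axis at g off [-0.002   0.0001] rms 0.0019 extent [-0.0837 -0.082  -0.03    0.0299  0.0304]
foot (approx) [0.5152 0.2076 0.1632] in hole frame x,y,z mm [ 0.4 -0.9  8.1]
```

Call:
{"name": "jog_arm", "arguments": {
  "motion": [
    [[1, 0, -4, 0], [2.5, 0, -9.7, 0], [4, 0, -15, 0], [5, 0, -20, 0], [0, -37, 0, 0], [0, -37, 0, 0], [0, -37, -3, 0], [0, -37, -3, 0]]
  ]
}}

```text
t: 15.73
tool_pos: [0.4335, 0.0699, 0.2657]
tcp_rot: [0.132, 0.068, 0.989, -0.011]
force: [0.3, -0.7, -0.8]
grip_width: 0.0361
```

```bash
python3 st.py;python3 go.py .465 .05 .295
```

```text
t 15.73 p [0.4335 0.0699 0.2657] q [ 0.121 -0.407  1.755 -0.072  1.537 -1.32 ] tilt 15.24 az -8.8 xaz 172.2 F [ 0.3 -0.7 -0.8] w 0.0361
g now [0.4287 0.0706 0.2837] shift mm [-40.4 -15.5  -0.6] with standoff [-40.4 -15.5  -0.6]
```

Call:
{"name": "jog_arm", "arguments": {
  "motion": [
    [[0, -20, -8, 0], [0, -20, -8, 0], [0, 0, 0, 7], [0, 0, 0, 7], [0, 0, 0, 7], [0, 0, 0, 7], [0, 0, 0, 7], [0, 0, 0, 7]]
  ]
}}

```text
t: 16.4
tool_pos: [0.4245, 0.032, 0.2814]
tcp_rot: [0.127, 0.421, 0.897, 0.037]
force: [-1.1, -0.7, -1.0]
grip_width: 0.0364
```

Call:
{"name": "jog_arm", "arguments": {
  "motion": [
    [[0, 0, 0, 7], [0, 0, 0, 7], [0, 0, 0, 7], [0, 0, 0, 7], [0, 0, 0, 7], [0, 0, 0, 7], [0, 0, 0, 7], [0, 0, 0, 7]]
  ]
}}

```text
t: 17.07
tool_pos: [0.4245, 0.032, 0.2814]
tcp_rot: [0.095, 0.793, 0.595, 0.093]
force: [0.6, 0.7, -1.4]
grip_width: 0.0362
```

Call:
{"name": "jog_arm", "arguments": {
  "motion": [
    [[0, 0, 0, 7], [0, 0, 0, 7], [0, 0, 0, 7], [0, 0, 0, 7], [0, 0, 0, 7], [0, 0, 0, 7], [0, 0, 0, 7], [0, 0, 0, 7]]
  ]
}}

```text
t: 17.73
tool_pos: [0.4245, 0.032, 0.2814]
tcp_rot: [0.04, 0.979, 0.153, 0.126]
force: [0.1, 0.7, -0.7]
grip_width: 0.0362
```

Call:
{"name": "jog_arm", "arguments": {
  "motion": [
    [[0, 0, 0, 7], [0, 0, 0, 7], [0, 0, 0, 6], [0, 0, 0, 0], [0, 0, 0, 0], [0, 0, 0, 0], [0, 0, 0, 0], [0, 0, 0, 0]]
  ]
}}

```text
t: 18.4
tool_pos: [0.4246, 0.032, 0.2813]
tcp_rot: [0.018, 0.991, -0.016, 0.131]
force: [0.0, 0.2, -0.5]
grip_width: 0.0366
```

```bash
python3 st.py;python3 go.py .497 -.298 .25
```

```text
t 18.40 p [0.4246 0.032  0.2813] q [ 0.018 -0.452  1.757 -0.045  1.575  1.615] tilt 15.23 az -8.8 xaz -1.6 F [ 0.   0.2 -0.5] w 0.0366
g now [0.4198 0.0327 0.2993] shift mm [ 70.4 326.   81. ] with standoff [ 70.4 326.   81. ]
```

Call:
{"name": "jog_arm", "arguments": {
  "motion": [
    [[0, 0, 0, 6.4], [0, 0, 0, 0], [14, 32, 5, 0], [14, 32, 5, 0], [7, 35, 7, 0], [7, 35, 7, 0], [7, 35, 7, 0], [7, 35, 7, 0]]
  ]
}}

```text
t: 19.07
tool_pos: [0.4583, -0.1811, 0.2597]
tcp_rot: [0.011, 0.989, -0.07, 0.132]
force: [0.9, 0.6, -0.7]
grip_width: 0.0364
```

```bash
python3 st.py;python3 go.py .497 -.298 .25;python3 go.py .497 -.298 .098
```

```text
t 19.07 p [ 0.4583 -0.1811  0.2597] q [-0.502 -0.251  1.647  0.09   1.495  1.214] tilt 15.26 az -8.9 xaz -8.1 F [ 0.9  0.6 -0.7] w 0.0364
g now [ 0.4534 -0.1803  0.2777] shift mm [ 50.3 110.2  42.9] with standoff [ 50.3 110.2  42.9]
g now [ 0.4534 -0.1803  0.2777] shift mm [ 10.3 109.7 189.5] with standoff [ 10.3 109.7 189.5]
```

Call:
{"name": "jog_arm", "arguments": {
  "motion": [
    [[12.6, 27.5, 10.7, 0], [12.6, 27.5, 10.7, 0], [12.6, 27.5, 10.7, 0], [12.6, 27.5, 10.7, 0], [0, 0, 0, 0], [-6, 0, 22, 0], [-6, 0, 22, 0], [0, 0, 0, 0]]
  ]
}}

```text
t: 19.73
tool_pos: [0.4999, -0.2956, 0.1808]
tcp_rot: [0.009, 0.989, -0.071, 0.128]
force: [0.5, 0.1, -2.5]
grip_width: 0.0364
```

```bash
python3 st.py;python3 go.py .497 -.298 .098; sed -i 's/^N=/N0=/; s/^N0=\(.*\); H=/N=\1; H=/' cyl.py; python3 - <<'E'
import cyl; import numpy as np
N=cyl.N.copy()
cyl.N=np.array([0,0,1.]); cyl.H=np.array([.497,-.298,.007])
cyl.XS=np.array([1.,0,0]);cyl.YD=np.array([0,1.,0])
cyl.held(.0185)
E
```

```text
t 19.73 p [ 0.4999 -0.2956  0.1808] q [-0.659  0.051  1.521  0.13   1.346  1.04 ] tilt 14.77 az -7.9 xaz -8.2 F [ 0.5  0.1 -2.5] w 0.0364
g now [ 0.4952 -0.2949  0.1989] shift mm [-23.5   2.9  98.1] with standoff [-23.5   2.9  98.1]
scene 389
top 101
axis [-0.019  0.028  0.999] off-square deg 1.96 axis at g off [-0.002  0.002] rms 0.0032 extent [-0.0852 -0.0841 -0.0332  0.0333  0.0402]
foot (approx) [ 0.4948 -0.2953  0.1142] in hole frame x,y,z mm [ -2.2   2.7 107.2]
```

Call:
{"name": "jog_arm", "arguments": {
  "motion": [
    [[-5, 1, 19, 0], [-5, 1, 19, 0], [-5, 1, 19, 0], [-5, 0, 19, 0], [-4, 0, 14, 0], [-1, 0, 3, 0], [0, 0, 0, 0], [0, 0, 0, 0]]
  ]
}}

```text
t: 20.5
tool_pos: [0.5025, -0.3006, 0.0924]
tcp_rot: [0.012, 0.988, -0.071, 0.133]
force: [0.4, -0.2, -0.3]
grip_width: 0.0361
```

```bash
python3 st.py;python3 go.py .497 -.298 .098
```

```text
t 20.50 p [ 0.5025 -0.3006  0.0924] q [-0.664  0.133  1.618  0.141  1.158  1.01 ] tilt 15.39 az -9.1 xaz -8.2 F [ 0.4 -0.2 -0.3] w 0.0361
g now [ 0.4976 -0.2998  0.1104] shift mm [-4.1 -1.8 11.8] with standoff [-4.1 -1.8 11.8]
```

Call:
{"name": "jog_arm", "arguments": {
  "motion": [
    [[-1.3, 0, 4.8, 0], [-1.3, 0, 4.8, 0], [-0.3, 0, 1, 0], [0, 0, 0, 0], [-0.3, 0, 1, 0], [0, 0, 0, 0], [0, 0, 0, 0], [0, 0, 0, 0]]
  ]
}}

```text
t: 21.17
tool_pos: [0.5025, -0.3006, 0.0803]
tcp_rot: [0.012, 0.988, -0.072, 0.134]
force: [-2.6, 2.1, 9.6]
grip_width: 0.0364
```

Call:
{"name": "jog_arm", "arguments": {
  "motion": [
    [[-0.3, 0, 1, 0], [0, 0, 0, 0], [0, 0, 0, 0], [-0.3, 0, 1, 0], [0, 0, 0, 0], [0, 0, 0, 0], [0, 0, 0, 0], [0, 0, 0, 0]]
  ]
}}

```text
t: 21.83
tool_pos: [0.5031, -0.3008, 0.0803]
tcp_rot: [0.012, 0.988, -0.071, 0.135]
force: [-5.5, 5.6, 19.9]
grip_width: 0.0362
```

```bash
python3 st.py;python3 go.py .497 -.298 .098
```

```text
t 21.83 p [ 0.5031 -0.3008  0.0803] q [-0.664  0.147  1.629  0.143  1.131  1.005] tilt 15.54 az -9.2 xaz -8.2 F [-5.5  5.6 19.9] w 0.0362
g now [ 0.4982 -0.3     0.0983] shift mm [-1.5 -1.8 -0.1] with standoff [-1.5 -1.8 -0.1]
```

Call:
{"name": "jog_arm", "arguments": {
  "motion": [
    [[0.4, 0, -1.5, 0], [0, 0, 0, 0], [0, 0, 0, 0], [0, 0, 0, 0], [0, 0, 0, 0], [0, 0, 0, 0], [0, 0, 0, 0], [0, 0, 0, 0]]
  ]
}}

```text
t: 22.5
tool_pos: [0.5026, -0.3006, 0.0803]
tcp_rot: [0.012, 0.988, -0.072, 0.134]
force: [-3.2, 3.2, 10.7]
grip_width: 0.0361
```

Call:
{"name": "jog_arm", "arguments": {
  "motion": [
    [[0, 0, 0, 0], [0, 0, 0, 0], [0, 0, 0, 0], [0, 0, 0, 0], [0, 0, 0, 0], [0, 0, 0, 0], [0, 0, 0, 0], [0, 0, 0, 0]]
  ],
  "grip": 1
}}

```text
t: 23.17
tool_pos: [0.5014, -0.3001, 0.0774]
tcp_rot: [0.011, 0.989, -0.072, 0.132]
force: [0.3, -0.1, 0.5]
grip_width: 0.0855
```

Call:
{"name": "jog_arm", "arguments": {
  "motion": [
    [[0, 0, 0, 0], [0, 0, 0, 0], [0, 0, -10, 0], [0, 0, -20, 0], [0, 0, -30, 0], [0, 0, -30, 0], [0, 0, -30, 0], [0, 0, 0, 0]]
  ]
}}

```text
t: 23.83
tool_pos: [0.4714, -0.2968, 0.2018]
tcp_rot: [0.014, 0.988, -0.072, 0.137]
force: [-0.1, -0.7, 0.6]
grip_width: 0.0855
```

```bash
python3 st.py; python3 - <<'E'
from m import *
F={n:grab(n) for n in('scene','top')}
for c,r in(((.497,-.298),.0185),((.492,-.127),.014),((.509,-.2105),.0105)):
    dowel(F,np.array(c),r); dowel(F,np.array(c),r,.035,.075); dowel(F,np.array(c),r,.08,.118)
E
python3 go.py .492 -.127 .096 120
```

```text
t 23.83 p [ 0.4714 -0.2968  0.2018] q [-0.697 -0.04   1.573  0.139  1.369  1.007] tilt 15.82 az -10.1 xaz -8.2 F [-0.1 -0.7  0.6] w 0.0855
scene 318 axis [ 0.497  -0.2993] rms 0.0016 top z [0.1274 0.1288]
top 62 axis [ 0.4962 -0.2992] rms 0.0004 top z [0.1268 0.1282]
scene 148 axis [ 0.497 -0.299] rms 0.0016 top z [0.1274 0.1288]
top 26 axis [ 0.4961 -0.2991] rms 0.0003 top z [0.1268 0.1282]
scene 152 axis [ 0.4969 -0.2994] rms 0.0015 top z [0.1274 0.1288]
top 32 axis [ 0.4961 -0.2992] rms 0.0004 top z [0.1268 0.1282]
scene 267 axis [ 0.4925 -0.1261] rms 0.0013 top z [0.1266 0.1281]
top 53 axis [ 0.4919 -0.1273] rms 0.0002 top z [0.1272 0.1284]
scene 123 axis [ 0.4926 -0.1262] rms 0.0013 top z [0.1266 0.1281]
top 23 axis [ 0.4919 -0.1274] rms 0.0002 top z [0.1272 0.1284]
scene 128 axis [ 0.4923 -0.126 ] rms 0.0013 top z [0.1266 0.1281]
top 28 axis [ 0.4919 -0.1273] rms 0.0002 top z [0.1272 0.1284]
scene 184 axis [ 0.5092 -0.2112] rms 0.0014 top z [0.1263 0.1275]
top 71 axis [ 0.5086 -0.2102] rms 0.0003 top z [0.1267 0.1282]
scene 84 axis [ 0.5094 -0.2111] rms 0.0014 top z [0.1263 0.1275]
top 30 axis [ 0.5085 -0.2102] rms 0.0003 top z [0.1267 0.1282]
scene 88 axis [ 0.5091 -0.2112] rms 0.0015 top z [0.1263 0.1275]
top 36 axis [ 0.5087 -0.2103] rms 0.0003 top z [0.1267 0.1282]
g now [ 0.4656 -0.2949  0.2136] shift mm [ -29.4 -170.5  113.1] with standoff [ -29.4 -170.5   -6.9]
```

Call:
{"name": "jog_arm", "arguments": {
  "motion": [
    [[-6, -34, -1, 0], [-6, -34, -1, 0], [-6, -34, -1, 0], [-6, -34, -2, 0], [-6, -34, -2, 0], [0, 0, 0, 0], [0, 0, 0, 0], [0, 0, 0, 0]]
  ]
}}

```text
t: 24.6
tool_pos: [0.4642, -0.1227, 0.1909]
tcp_rot: [0.011, 0.989, -0.072, 0.131]
force: [-0.3, -0.4, 0.2]
grip_width: 0.0853
```

```bash
python3 st.py; python3 go.py .492 -.127 .096
```

```text
t 24.60 p [ 0.4642 -0.1227  0.1909] q [-0.368 -0.271  1.799  0.057  1.356  1.342] tilt 15.14 az -8.8 xaz -8.3 F [-0.3 -0.4  0.2] w 0.0853
g now [ 0.4594 -0.122   0.209 ] shift mm [  2.3  -0.  117.7] with standoff [  2.3  -0.  117.7]
```

Call:
{"name": "jog_arm", "arguments": {
  "motion": [
    [[2, 0, 18, 0], [0, 0, 20, 0], [0, 0, 20, 0], [0, 0, 20, 0], [0, 0, 20, 0], [0, 0, 17, 0], [0, 0, 0, 0], [0, 0, 0, 0]]
  ]
}}

```text
t: 25.27
tool_pos: [0.4954, -0.1284, 0.0802]
tcp_rot: [0.011, 0.989, -0.073, 0.131]
force: [1.0, 0.2, 0.2]
grip_width: 0.0854
```

```bash
python3 st.py; python3 go.py .492 -.127 .096
```

```text
t 25.27 p [ 0.4954 -0.1284  0.0802] q [-0.354 -0.071  1.852  0.058  1.104  1.344] tilt 15.05 az -8.8 xaz -8.4 F [1.  0.2 0.2] w 0.0854
g now [ 0.4906 -0.1277  0.0983] shift mm [ 0.6 -0.9  2.5] with standoff [ 0.6 -0.9  2.5]
```

Call:
{"name": "jog_arm", "arguments": {
  "motion": [
    [[0, 0, 0, 0], [0, 0, 0, 0], [0, 0, 0, 0], [0, 0, 0, 0], [0, 0, 0, 0], [0, 0, 0, 0], [0, 0, 0, 0], [0, 0, 0, 0]]
  ],
  "grip": -1,
  "newtons": 40
}}

```text
t: 25.93
tool_pos: [0.4966, -0.1277, 0.0821]
tcp_rot: [0.011, 0.988, -0.072, 0.133]
force: [-0.9, 0.3, 5.5]
grip_width: 0.0268
```

Call:
{"name": "jog_arm", "arguments": {
  "motion": [
    [[0, 0, 0, 0], [0, 0, 0, 0], [0, 0, -5, 0], [0, 0, -15, 0], [0, 0, -25, 0], [0, 0, -25, 0], [0, 0, -25, 0], [0, 0, -25, 0]]
  ]
}}

```text
t: 26.6
tool_pos: [0.4642, -0.1224, 0.1978]
tcp_rot: [0.011, 0.989, -0.072, 0.131]
force: [-0.2, 0.2, -1.1]
grip_width: 0.0268
```

Call:
{"name": "jog_arm", "arguments": {
  "motion": [
    [[-3, -33, -18, 0], [-3, -33, -18, 0], [-3, -33, -18, 0], [-3, -33, -18, 0], [-3, -34, -18, 0], [0, 0, 0, 0], [0, 0, 0, -7.1], [0, 0, 0, -7.1]]
  ]
}}

```text
t: 27.27
tool_pos: [0.451, 0.048, 0.2794]
tcp_rot: [0.027, 0.99, 0.055, 0.129]
force: [-0.2, 0.3, -0.5]
grip_width: 0.0271
```

```bash
python3 st.py; python3 go.py .445 .046 .295
```

```text
t 27.27 p [0.451  0.048  0.2794] q [ 0.059 -0.365  1.697 -0.055  1.55   1.513] tilt 15.19 az -8.8 xaz 6.8 F [-0.2  0.3 -0.5] w 0.0271
g now [0.4462 0.0488 0.2975] shift mm [-2.1  2.5  2.2] with standoff [-2.1  2.5  2.2]
```

Call:
{"name": "jog_arm", "arguments": {
  "motion": [
    [[0, 0, 0, -6.9], [0, 0, 0, -6.9], [0, 0, 0, -6.9], [0, 0, 0, -6.9], [0, 0, 0, -6.9], [0, 0, 0, -6.9], [0, 0, 0, -6.9], [0, 0, 0, -6.9]]
  ]
}}

```text
t: 27.93
tool_pos: [0.4511, 0.047, 0.279]
tcp_rot: [0.084, 0.852, 0.506, 0.101]
force: [-0.6, 1.2, -0.2]
grip_width: 0.0271
```

Call:
{"name": "jog_arm", "arguments": {
  "motion": [
    [[0, 0, 0, -6.9], [0, 0, 0, -6.9], [0, 0, 0, -6.9], [0, 0, 0, -6.9], [0, 0, 0, -6.9], [0, 0, 0, -6.9], [0, 0, 0, -6.9], [0, 0, 0, -6.9]]
  ]
}}

```text
t: 28.6
tool_pos: [0.4511, 0.047, 0.279]
tcp_rot: [0.121, 0.521, 0.844, 0.051]
force: [0.1, -0.2, -0.8]
grip_width: 0.0268
```

Call:
{"name": "jog_arm", "arguments": {
  "motion": [
    [[0, 0, 0, -6.9], [0, 0, 0, -6.9], [0, 0, 0, -6.9], [0, 0, 0, -6.9], [0, 0, 0, -6.9], [0, 0, 0, -6.9], [0, 0, 0, -6.9], [0, 0, 0, -6.9]]
  ]
}}

```text
t: 29.27
tool_pos: [0.4511, 0.047, 0.279]
tcp_rot: [0.131, 0.071, 0.989, -0.011]
force: [-0.3, 0.8, -0.7]
grip_width: 0.0273
```

```bash
python3 st.py; python3 go.py .456 .217 .268
```

```text
t 29.27 p [0.4511 0.047  0.279 ] q [ 0.057 -0.365  1.698 -0.055  1.55  -1.378] tilt 15.14 az -8.9 xaz 171.9 F [-0.3  0.8 -0.7] w 0.0273
g now [0.4462 0.0478 0.297 ] shift mm [ 21.4 169.   23.7] with standoff [ 21.4 169.   23.7]
```

Call:
{"name": "jog_arm", "arguments": {
  "motion": [
    [[3.5, 28, 4, 0], [3.5, 28, 4, 0], [3.5, 28, 4, 0], [3.5, 28, 4, 0], [3.5, 28, 4, 0], [3.5, 29, 3.7, 0], [0, 0, 0, 0], [0, 0, 0, 0]]
  ]
}}

```text
t: 29.93
tool_pos: [0.462, 0.2172, 0.2497]
tcp_rot: [0.131, 0.072, 0.989, -0.011]
force: [-0.2, -1.0, 0.5]
grip_width: 0.0267
```

```bash
python3 st.py; python3 cyl.py .014;  python3 cyl.py .014
```

```text
t 29.93 p [0.462  0.2172 0.2497] q [ 0.449 -0.159  1.587 -0.15   1.497 -0.981] tilt 15.09 az -9.1 xaz 171.7 F [-0.2 -1.   0.5] w 0.0267
scene 780
top 369
axis [-0.498  0.079  0.864] off-square deg 0.73 axis at g off [-0.0032 -0.0004] rms 0.0018 extent [-0.0906 -0.0886 -0.0356  0.0259  0.0271]
foot (approx) [0.4987 0.2105 0.1902] in hole frame x,y,z mm [-0.6 -0.3 39.8]
scene 791
top 364
axis [-0.496  0.078  0.865] off-square deg 0.67 axis at g off [-0.0032 -0.0003] rms 0.0018 extent [-0.0904 -0.0879 -0.0352  0.0264  0.0272]
foot (approx) [0.4988 0.2093 0.1914] in hole frame x,y,z mm [ 0.2 -1.4 40.7]
```

Call:
{"name": "jog_arm", "arguments": {
  "motion": [
    [[-2.2, 0.2, 8.3, 0], [-2.2, 0.2, 8.3, 0], [-2.2, 0.2, 8.3, 0], [-2.2, 0.1, 8.3, 0], [-0.5, 0, 2, 0], [-0.5, 0, 2, 0], [-0.5, 0, 2, 0], [0, 0, 0, 0]]
  ]
}}

```text
t: 30.8
tool_pos: [0.4827, 0.2141, 0.2157]
tcp_rot: [0.132, 0.074, 0.988, -0.011]
force: [-0.3, 0.9, -1.1]
grip_width: 0.0272
```

```bash
python3 st.py; python3 cyl.py .014
```

```text
t 30.80 p [0.4827 0.2141 0.2157] q [ 0.424 -0.102  1.603 -0.146  1.418 -0.993] tilt 15.22 az -8.9 xaz 171.5 F [-0.3  0.9 -1.1] w 0.0272
scene 710
top 283
axis [-0.5    0.083  0.862] off-square deg 0.95 axis at g off [-0.0035  0.0004] rms 0.0019 extent [-0.081  -0.0797 -0.0337  0.0278  0.0284]
foot (approx) [0.5148 0.2086 0.1641] in hole frame x,y,z mm [ 0.4 -0.   9.1]
```

Call:
{"name": "jog_arm", "arguments": {
  "motion": [
    [[-0.25, 0, 1, 0], [-0.25, 0, 1, 0], [-0.25, 0, 1, 0], [-0.25, 0, 1, 0], [-0.25, 0, 1, 0], [-0.25, 0, 1, 0], [0, 0, 0, 0], [0, 0, 0, 0]]
  ]
}}

```text
t: 31.57
tool_pos: [0.4856, 0.2136, 0.2104]
tcp_rot: [0.132, 0.074, 0.988, -0.011]
force: [-0.1, 0.3, 0.1]
grip_width: 0.0268
```

```bash
python3 st.py
```

```text
t 31.57 p [0.4856 0.2136 0.2104] q [ 0.42  -0.093  1.605 -0.145  1.407 -0.994] tilt 15.22 az -8.9 xaz 171.5 F [-0.1  0.3  0.1] w 0.0268
```

Call:
{"name": "jog_arm", "arguments": {
  "motion": [
    [[-0.65, 0, 2.4, 0], [-0.65, 0, 2.4, 0], [-0.65, 0, 2.4, 0], [-0.65, 0, 2.4, 0], [-0.65, 0, 2.4, 0], [-0.65, 0, 2.4, 0], [0, 0, 0, 0], [0, 0, 0, 0]]
  ]
}}

```text
t: 32.23
tool_pos: [0.4931, 0.2124, 0.1974]
tcp_rot: [0.132, 0.074, 0.988, -0.011]
force: [0.3, -0.2, -0.8]
grip_width: 0.0271
```

Call:
{"name": "jog_arm", "arguments": {
  "motion": [
    [[-0.65, 0, 2.4, 0], [-0.65, 0, 2.4, 0], [-0.65, 0, 2.4, 0], [-0.65, 0, 2.4, 0], [-0.65, 0, 2.4, 0], [-0.65, 0, 2.4, 0], [0, 0, 0, 0], [0, 0, 0, 0]]
  ]
}}

```text
t: 32.9
tool_pos: [0.5005, 0.2113, 0.1845]
tcp_rot: [0.132, 0.074, 0.988, -0.011]
force: [0.4, 0.5, -1.7]
grip_width: 0.0271
```

```bash
python3 st.py; python3 cyl.py .014
```

```text
t 32.90 p [0.5005 0.2113 0.1845] q [ 0.403 -0.045  1.611 -0.143  1.351 -1.004] tilt 15.21 az -8.9 xaz 171.5 F [ 0.4  0.5 -1.7] w 0.0271
scene 461
top 147
axis [-0.496  0.083  0.864] off-square deg 0.91 axis at g off [-0.0033  0.0005] rms 0.0022 extent [-0.0455 -0.045  -0.0133  0.0278  0.031 ]
foot (approx) [0.5149 0.2087 0.1633] in hole frame x,y,z mm [0.  0.2 8.4]
```

Call:
{"name": "jog_arm", "arguments": {
  "motion": [
    [[-0.65, 0, 2.4, 0], [-0.65, 0, 2.4, 0], [-0.65, 0, 2.4, 0], [-0.65, 0, 2.4, 0], [-0.65, 0, 2.4, 0], [-0.65, 0, 2.4, 0], [0, 0, 0, 0], [0, 0, 0, 0]]
  ]
}}

```text
t: 33.67
tool_pos: [0.508, 0.2102, 0.1716]
tcp_rot: [0.132, 0.074, 0.988, -0.011]
force: [-0.0, 0.0, -0.1]
grip_width: 0.0272
```

Call:
{"name": "jog_arm", "arguments": {
  "motion": [
    [[0, 0, 0, 0], [0, 0, 0, 0], [0, 0, 0, 0], [0, 0, 0, 0], [0, 0, 0, 0], [0, 0, 0, 0], [0, 0, 0, 0], [0, 0, 0, 0]]
  ],
  "grip": 1
}}

```text
t: 34.33
tool_pos: [0.508, 0.2102, 0.1719]
tcp_rot: [0.132, 0.074, 0.988, -0.011]
force: [-0.4, -0.2, 0.4]
grip_width: 0.0853
```

Call:
{"name": "jog_arm", "arguments": {
  "motion": [
    [[0, 0, 0, 0], [0, 0, 0, 0], [0, 0, -10, 0], [0, 0, -20, 0], [0, 0, -30, 0], [0, 0, -30, 0], [0, 0, -30, 0], [0, 0, 0, 0]]
  ]
}}

```text
t: 35.0
tool_pos: [0.4774, 0.216, 0.2961]
tcp_rot: [0.137, 0.074, 0.988, -0.008]
force: [0.9, 0.2, 0.6]
grip_width: 0.0857
```

```bash
python3 st.py; python3 - <<'E'
from m import *
F={n:grab(n) for n in('scene','top')}
for c,r in(((.497,-.299),.0185),((.509,-.2105),.0105)): dowel(F,np.array(c),r,.035,.075);dowel(F,np.array(c),r,.08,.118)
a=F['scene']['color'][120:360,170:470,::-1];b=F['top']['color'][140:310,100:420,::-1]
cv2.imwrite('pics/end.png',np.hstack([cv2.resize(a,(400,320)),cv2.resize(b,(400,320))]))
E
```

```text
t 35.00 p [0.4774 0.216  0.2961] q [ 0.432 -0.136  1.477 -0.146  1.566 -1.007] tilt 15.81 az -7.5 xaz 171.4 F [0.9 0.2 0.6] w 0.0857
scene 153 axis [ 0.4972 -0.2992] rms 0.0015 top z [0.1274 0.1288]
top 76 axis [ 0.4961 -0.2991] rms 0.0004 top z [0.1268 0.1282]
scene 149 axis [ 0.497  -0.2996] rms 0.0015 top z [0.1274 0.1288]
top 79 axis [ 0.4963 -0.2993] rms 0.0003 top z [0.1268 0.1282]
scene 82 axis [ 0.5092 -0.2112] rms 0.0012 top z [0.1271 0.1282]
top 28 axis [ 0.5086 -0.2101] rms 0.0004 top z [0.127  0.1284]
scene 87 axis [ 0.5093 -0.211 ] rms 0.0012 top z [0.1271 0.1282]
top 34 axis [ 0.5086 -0.2102] rms 0.0003 top z [0.127  0.1284]
```

View pics/end.png

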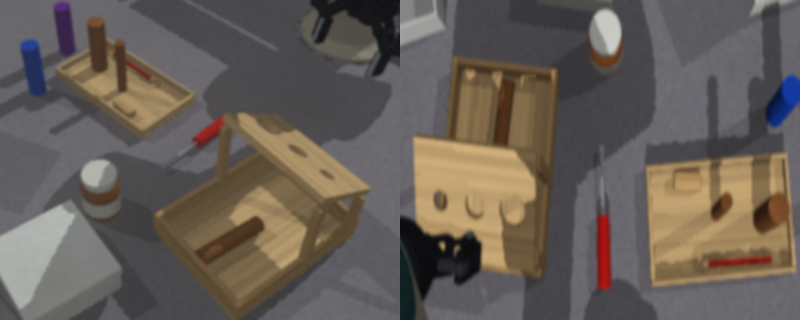

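Call:
{"name": "jog_arm", "arguments": {
  "motion": [
    [[0, 0, 0, 0], [0, 0, 0, 0], [0, 0, 0, 0], [0, 0, 0, 0], [0, 0, 0, 0], [0, 0, 0, 0], [0, 0, 0, 0], [0, 0, 0, 0]]
  ]
}}

```text
t: 35.77
tool_pos: [0.4769, 0.215, 0.2876]
tcp_rot: [0.132, 0.074, 0.988, -0.011]
force: [-0.4, -0.1, 0.7]
grip_width: 0.0853
```

```bash
python3 - <<'E'
from m import *
for i in range(2):
    f=grab('scene');q=pts(f);c=cv2.cvtColor(f['color'],cv2.COLOR_RGB2HSV)
    k=(c[...,1]>130)&(c[...,0]<18)&(q[...,0]>.53)&(q[...,0]<.73)&(q[...,1]>.1)&(q[...,1]<.3)&(q[...,2]>.012)&(q[...,2]<.08)
    print(k.sum(),q[k].mean(0).round(4),q[k].min(0).round(3),q[k].max(0).round(3))
print(robot.get_state()['t'],robot.hand_in())
E
```

```text
594 [0.6415 0.1957 0.0325] [0.581 0.172 0.02 ] [0.696 0.214 0.039]
596 [0.6418 0.1957 0.0325] [0.58  0.172 0.022] [0.697 0.214 0.039]
the job is handed in; nothing more can be done
35.8667 None
```

The job is done and handed in at about 36 s, with every check I made passing.

**How it was done:** The jog moves can't tilt the tool directly. I pushed the arm past its reach, which left the tool tilted about 15° toward the gauge. Gripping an upright dowel and turning the tool half a turn about its own axis then held the dowel at 30°, square to the board.

- **Thickest dowel:** I pressed it on the rim of the middle hole at about 14 N, roughly 1° off square and 1 mm off centre. It then went back in the tray, and the camera fit shows it upright within 2 mm of where it started.
- **Middle dowel:** It went about 50 mm into the hole without any measurable resistance. I let go and it slid through by itself. It lies flat and still in the crate, with its top surface about 39 mm above the table at most.
- **Everything else:** The thinnest dowel measured within 1 mm of its first position. By eye in the last picture, the offcut, pencil, screwdriver and jar look undisturbed, but I did not re-measure them. The arm was clear of everything at hand-in.

**One reading that disagreed:** While pressing, the camera fit put the foot 8 mm above the rim. The fit ignores points within 6 mm of the board, so I relied on the contact force and the arm's own position. These put it at the rim.

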